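# Hook a spent battery cartridge out of its deep bay

### The arm

A 6-joint arm with a two-finger parallel gripper is mounted at the origin on a cart in front of the work surface, level with it; the furniture and walls round the work are solid. World frame = base frame: x ahead of the robot, y to its left, z up, the work surface at z = 0. Lengths are in mm, angles in rad, forces in N, time in s.
With the tool pointing down it reaches from about 400 to 925 mm from the base axis. Payload 12.5 kg.
Tool frame: the origin (TCP) lies midway between the tips of the shut fingers; the grasp point (between the pads) lies 19 mm behind it (env.pinch_z is the z of the grasp point in the tool frame, in mm); z points along the fingers, y is the line along which they close (so a half turn about z gives the same grasp; the last joint's range is limited). The gripper opens to 95 mm and grips with 3 to 60 N. Pads are 20 mm wide; open, the fingers measure 119 mm over their backs; the gripper's body (75 mm by 180 mm) begins 59 mm behind the grasp point.
Start: joints at [1.076, 0.491, 1.559, -0, 1.092, -0.106], TCP at [236.909, 578.378, 214.661] pointing down, gripper open.
Joint ranges: [-3.1, 3.1], [-0.84, 2.19], [0.05, 2.79], [-1.13, 4.28], [0.06, 2.93], [-2.69, 2.69]. Speed limits (rad/s): [2.22, 2.22, 2.79, 3.14, 3.14, 3.14].

### API

Orientations are given as [roll, pitch, yaw] about the fixed x, y, z axes, in that order (R = Rz(yaw) Ry(pitch) Rx(roll)).
In Python, from cell import env, eyes gives the robot as it stands.
- The arm moves only by the shell command python3 -m inch 'ROWS'. ROWS is JSON, a list of rows, each a list of 3 entries, a list of its own where there are three numbers: the shift along the tool's x, y, z in units of 60 mm (1.0 is 60 mm), then the turn about the tool's z in units of 5 degrees (1.0 is 5 degrees), then the closure, from -1 (fully open) to 1 (shut). In form: [[[tx, ty, tz], turn, claw], ...]. A call has exactly 10 rows; each row shifts and turns the commanded pose from where the row before left it, along the tool's axes as they then stand; what a row does not reach is not made up. A row lasts 1/8 s, in which the tool goes at most 62.5 mm and 10.7 degrees, less where a joint would pass 70% of its speed; a pose out of reach is approached as far as the arm can. A call is refused whole if a number of a shift passes 1 or a number of a turn 1, either way. A call with a gripper value outside its range is refused whole. The fingers move at their own pace and stop on an object; the grip force is fixed at half the most. Time passes only in rows, so rows that do not move let the fingers close, or fill a call up. It gives the time, the measured TCP pose, the force, the opening and the grip force at its end, in the units of the state.
- env.state(): the state, without advancing time (a new reading comes with each control period).
- eyes.read_camera(name): name is "scene" or "side" or "wrist"; returns a dict with "pixels" (480x640x3 uint8, red, green, blue), "fx", "fy", "cx", "cy" (pixels), "distortion" ([k1, k2, p1, p2, k3] as OpenCV has them; the pictures are not rectified), "extrinsics" (4x4, takes a point from world to camera coordinates). Camera axes: x right, y down, z forward; pixel columns grow to the right and rows downward; lengths in mm; the calibration is good to about 2 mm. A picture is of the moment at which its call begins. There is no depth.
- env.job_done(): hands the job in; it is judged then, once.
Trained networks look in a picture, given as the dict that the camera call returned (one of the last four; its "shot" number tells which), for a name from the list of things; names that differ only in an ending like _2 or _b are one class to them, and where a whole thing is asked for, a point or a joint stands for the part that bears it (a point fixed in the world has none). Each returns a list of dicts, best first, with "score" (0 to 1); they miss things now and then, are a little off and sometimes report something else, mostly with a low value. They report only what shows in the picture. A call takes as long as a camera call. They do not tell look-alikes from the thing itself.
- eyes.boxes_of(name, picture): "centre" ([row, column] in pixels, amid what is visible of it).
- eyes.cut_out(name, picture): "mask" (480x640 bool, what is visible of it) and "centre" ([row, column] in pixels, amid what is visible of it).
- eyes.spot_point(name, picture): "centre" ([row, column] in pixels: a listed point, or the origin of a listed thing).
The state is a dict: "t": time; "joints": joint angles; "qvel": joint speeds; "tau": joint torques, N m; "eef_pos": TCP position; "tcp_rot": TCP orientation; "ft_force": force on the tool from outside, world axes, zero at the start; "moment": the same for the moment, N m; "opening": opening from 0.0 (shut) to 1.0 (fully open); "grip_force": force on a finger pad.
Only numpy, scipy, OpenCV 4.12 (cv2) and the standard library are available. Lean on these libraries where they do the work, as an engineer would, in place of code of your own. Each camera call takes 0.05 s, during which the arm holds its last target. There are 200 camera calls.

### The job

The battery cartridge with the wire bail sits spent at the bottom of one of the two deep bays of the grey battery housing, too narrow for a hand. Take the hook puller from its wooden stand, feel for the bail, which may lean either way on its stiff hinge, draw the cartridge out by it and set it down gently upright on the lined floor of the steel tray; then unhook the puller and stand it back in its slot. Never load the cartridge, its bail or the housing with more than about 15 N, touch the cartridge only with the puller, do not drop it, and leave the filler block and everything else where it is.

Things in the scene. Friction and masses are not known exactly. Their poses are not given: they have to be found in the camera images.
- hook: hook puller, 146 mm tall, 0.12 kg, standing in the stand's slot, leaning up to 4 degrees. Origin: underside of its T-foot; z up the shank, x along the foot. The foot is a 5 mm round bar along x, 28 mm end to end, both ends turned up: tips centred 11.5 mm either side of the shank, tops 11 mm above the origin. Shank 7 mm thick up to z = 80 mm. A notch 5.5 mm wide lies between each tip and the shank.
- hook_grip (a point): middle of the puller's flat dark wooden handle, 113 mm above the puller's origin. The handle is 30 mm (x) by 16 mm (y), from 80 to 146 mm above the puller's origin; grasp it from above across its 16 mm (y). The frame is the puller's.
- stand: wooden block 104 (x) by 52 (y) by 75 mm high, fixed to the bench; origin at the centre of its underside. It has a slot for the hook puller and two empty 10 mm holes beside it.
- stand_slot (a point): centre of the mouth of the stand's slot, on the block's top. The slot is 34 mm (x) by 13 mm (y) with a 3 mm chamfer, 70 mm deep, so its floor is 5 mm above the stand's origin. The puller stands on that floor with its foot along the slot; either way round is right.
- housing: grey metal battery housing 112 (x) by 150 (y) by 115 mm high, aluminium front looking to its -x, fixed; origin at the centre of its underside. Two bays open at its top, one for the cartridge and one for the filler block. A sprung plate at the bottom of each bay carries what stands in it (yields about 2 mm under 5 N) and a sprung shoe in its outer side wall presses it sideways with about 4 N.
- bay_left (a point): centre of the mouth of the housing's bay at its +y side, level with the rim (115 mm above the housing's origin). The bay is 80 mm along the housing's x by 46 mm along its y, straight, 103 mm deep: floor plate 12 mm above the housing's origin.
- bay_right (a point): the same for the bay at the housing's -y side; the two bays' centres are 64 mm apart.
- battery: battery cartridge: black case 74 (x) by 42 (y) by 45 mm high, about 0.3 to 0.45 kg, on the floor of either bay, x along the bay; origin at the centre of its underside. A hinged wire bail stands on its flat top. Drawing it from the bay takes about 6 to 14 N for the first 25 mm, then only its weight. It hangs below the crest, tilted up to 25 degrees if the bail leans. Any yaw in the tray is right.
- bail_hinge (a point): middle of the bail's hinge line (parallel to the cartridge's y), 5 mm above the case top. Bail: 4 mm steel wire, legs 31 mm apart narrowing to a crest 10 mm long, 26 mm from the hinge line. Its hinge is stiff: the bail stays as it was left and turns only under more than 17 N at the crest. Its lean is unmeasured: anything from 0.85 rad toward -x to 0.85 rad toward +x. The frame is the cartridge's.
- filler: filler block in the other bay: the same black case, 74 x 42 x 45 mm, without lugs or bail; origin at the centre of its underside. To be left in place.
- tray: open steel tray 170 (x) by 130 (y) by 28 mm high with a dark rubber lining, fixed to the bench; origin at the centre of its underside, lined floor 6 mm above it, walls 3 mm thick.
- multimeter: yellow and black hand multimeter, 150 x 80 x 47 mm, lying at the back left; leave alone
- side_cutters: blue side cutters, 131 mm long, lying at the front; leave alone
- screwdriver_red: screwdriver with red handle, 189 mm long, lying at the front; leave alone
- solder_spool: spool of solder, 56 mm across, 42 mm tall, standing at the back right; leave alone
- pcb_green: small green circuit board, 60 x 85 mm, lying at the back right; leave alone
- flux_bottle: small dropper bottle, 33 mm across, 102 mm tall, standing at the back right; leave alone
There are look-alikes about, which are no part of the job. There is more than one size of the tray; the job needs the smaller. What is shaped like the hook but blue is not meant.

How it is judged (in metres and radians):
On the way, in this order (a step that is already met when the one before it is completed fails the run):
1. the puller, hooked in the bail, has drawn the cartridge up at least 25 mm in its bay (z of battery in the frame of housing above 0.037 m and contact force between hook and battery above 1 N), for 0.1 s.
2. the cartridge hangs from the puller, wholly above the rim of the housing (height (world z) of battery above 0.116 m and contact force between hook and battery above 1 N), for 0.1 s.
3. the cartridge stands upright on the tray's floor, free of the puller (horizontal distance between battery and tray below 0.075 m and z of battery in the frame of tray below 0.01 m and angle between battery's own z axis and vertical below 0.1 rad and contact force between hook and battery below 0.1 N), for 0.2 s.
At the end, for the whole second after the job is handed in: the cartridge stands upright (within 0.1 rad) and still on the floor of the tray, inside its walls; the puller stands still in its slot in the stand, down to the bottom (within 7 mm) and upright within 0.12 rad (x of battery in the frame of tray between -0.066 and 0.066 m and y of battery in the frame of tray between -0.05 and 0.05 m and z of battery in the frame of tray below 0.01 m and angle between battery's own z axis and vertical below 0.1 rad and linear speed of each of battery, hook below 0.02 m/s and horizontal distance between hook and stand below 0.012 m and height (world z) of hook below 0.012 m and angle between hook's own z axis and vertical below 0.12 rad); the robot touches nothing.
It fails at once if the puller loads the cartridge (or its bail) or the housing with more than 15 N (contact force between hook and battery above 15 N or contact force between hook and housing above 15 N).
It fails at once if the gripper touches the cartridge (contact force between the fingers and battery above 0.5 N).
It fails at once if the cartridge is dropped or flung (faster than 1 m/s) (linear speed of battery above 1 m/s).
It fails at once if the filler block is pulled up or shifted by more than 10 mm (distance of filler from where it was at the start of the episode above 0.01 m).
It fails at once if a bystander is moved by more than 20 mm (distance of any of multimeter, side_cutters, screwdriver_red, solder_spool, pcb_green, flux_bottle from where it was at the start of the episode above 0.02 m).
It also fails if it takes over 72 s, if anything falls off the work surface, if the arm or the gripper's body presses on something with over 40 N, if the wrist force passes 120 N, or if a joint passes its speed limit or range.

## Working session

There is one attempt and no reset: what is moved stays moved. The work goes in short steps, Python scripts to look and compute and a shell command to move; the robot and the scene stay as the last step left them, time stands still between calls to the robot, and variables do not carry over. Pictures are saved under pics/ and viewed, at most 10 in all, crops included, and the job is handed in when it is done.

```bash
ls; mkdir -p pics
cat > h.py <<'E'
from cell import env, eyes
import numpy as np, cv2
from scipy.spatial.transform import Rotation as Ro
def ray(p,rc):
    K=np.array([[p['fx'],0,p['cx']],[0,p['fy'],p['cy']],[0,0,1]])
    u=cv2.undistortPoints(np.array([[[rc[1],rc[0]]]],float),K,np.array(p['distortion'],float))[0,0]
    E=np.array(p['extrinsics']);R=E[:3,:3];o=-R.T@E[:3,3];d=R.T@np.array([u[0],u[1],1]);return o,d/np.linalg.norm(d)
def onz(p,rc,z):
    o,d=ray(p,rc);return o+d*(z-o[2])/d[2]
def tri(L):
    A=0;b=0;rs=[ray(p,rc) for p,rc in L]
    for o,d in rs:
        M=np.eye(3)-np.outer(d,d);A=A+M;b=b+M@o
    x=np.linalg.solve(A,b);return x,[round(float(np.linalg.norm((np.eye(3)-np.outer(d,d))@(x-o))),1) for o,d in rs]
def proj(p,X):
    K=np.array([[p['fx'],0,p['cx']],[0,p['fy'],p['cy']],[0,0,1]]);E=np.array(p['extrinsics'])
    q=cv2.projectPoints(np.array(X,float).reshape(-1,1,3),cv2.Rodrigues(E[:3,:3])[0],E[:3,3],K,np.array(p['distortion'],float))[0][:,0]
    return q[:,::-1]
def save(n,img):cv2.imwrite('pics/'+n,np.ascontiguousarray(img[:,:,::-1]))
E
python3 - <<'E'
from h import *
P={}
for n in ['scene','side','wrist']:
    p=P[n]=eyes.read_camera(n);save(n+'0.png',p['pixels'])
    E=np.array(p['extrinsics']);print(n,p['fx'],(-E[:3,:3].T@E[:3,3]).round(),E[2,:3].round(2))
    for t in ['hook','hook_grip','stand','stand_slot','housing','bay_left','bay_right','bail_hinge','battery','filler','tray']:
        print(t,[(np.round(r['centre']).tolist(),round(r['score'],2),onz(p,r['centre'],dict(hook_grip=118,stand_slot=75,bay_left=115,bay_right=115,bail_hinge=62,battery=12,filler=12,hook=5).get(t,0)).round().tolist()[:2]) for r in eyes.spot_point(t,p)[:4]])
s=env.state();print(s['eef_pos'],s['tcp_rot'],s['ft_force'])
E
```

```text
pics
scene 564.4128020232564 [-553. -751.  701.] [ 0.75  0.51 -0.42]
hook [([344.0, 442.0], 0.84, [378.0, -401.0])]
hook_grip [([267.0, 461.0], 0.86, [513.0, -372.0]), ([292.0, 451.0], 0.63, [398.0, -400.0])]
stand [([314.0, 456.0], 0.59, [508.0, -378.0])]
stand_slot [([286.0, 458.0], 0.83, [500.0, -375.0])]
housing [([287.0, 363.0], 0.74, [481.0, -144.0])]
bay_left [([244.0, 353.0], 0.92, [471.0, -117.0]), ([284.0, 457.0], 0.72, [442.0, -393.0])]
bay_right [([246.0, 371.0], 0.66, [485.0, -159.0])]
bail_hinge []
battery []
filler [([264.0, 460.0], 0.6, [720.0, -296.0])]
tray [([257.0, 248.0], 0.96, [432.0, 189.0]), ([267.0, 462.0], 0.69, [730.0, -299.0])]
side 570.4332690807955 [-110. 1304.  874.] [ 0.38 -0.8  -0.47]
hook [([219.0, 403.0], 0.48, [388.0, -381.0])]
hook_grip [([190.0, 403.0], 0.65, [387.0, -366.0])]
stand []
stand_slot []
housing [([249.0, 351.0], 0.93, [476.0, -129.0])]
bay_left []
bay_right [([302.0, 248.0], 0.59, [527.0, 382.0])]
bail_hinge []
battery []
filler []
tray [([307.0, 314.0], 0.65, [447.0, 197.0]), ([383.0, 329.0], 0.56, [296.0, 440.0])]
wrist 362.5299173514152 [163. 608. 384.] [ 0.26 -0.11 -0.96]
hook []
hook_grip []
stand []
stand_slot []
housing []
bay_left []
bay_right []
bail_hinge []
battery []
filler []
tray [([295.0, 231.0], 0.97, [290.0, 445.0])]
[236.91155292 578.36877597 214.67169993] [3.14150596e+00 3.67346988e-05 2.75282028e+00] [ 0.35020794 -0.58181026  0.80020627]
```

View pics/scene0.png

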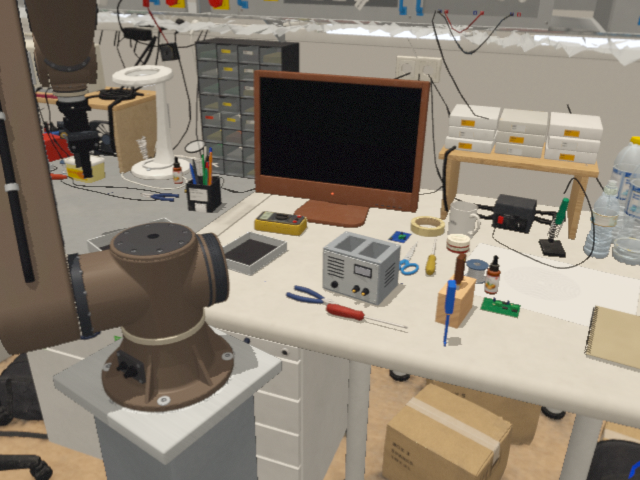

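View pics/side0.png

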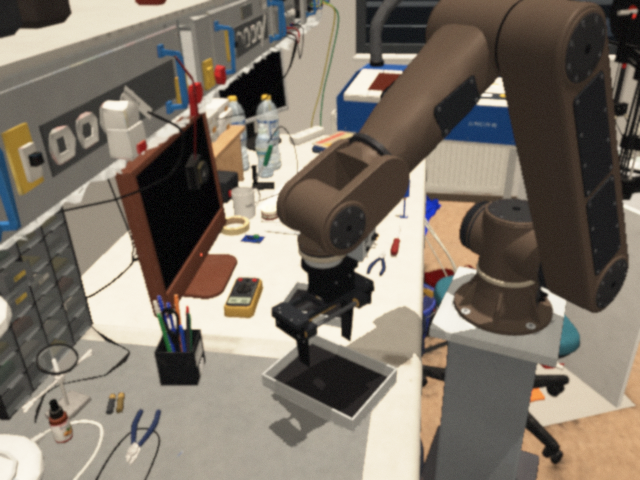

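Scene view: the brown-handled hook stands in the wooden stand (handle around row 267, col 461). A blue look-alike hook is in front of it (row 300, col 450). The small tray is at (250, 252). The bigger tray is near (240, 120) in scene and (380, 330) in side. The housing is at (265, 362). I'll choose the brown handle and the small tray, and go close with the wrist camera.

```bash
python3 -m inch '[[[-0.65,-0.6,-0.13],0,-1],[[-0.65,-0.6,-0.13],0,-1],[[-0.65,-0.6,-0.13],0,-1],[[-0.65,-0.6,-0.13],0,-1],[[-0.65,-0.6,-0.13],0,-1],[[-0.65,-0.6,-0.13],0,-1],[[-0.65,-0.6,-0.13],0,-1],[[-0.65,-0.6,-0.13],0,-1],[[-0.65,-0.6,-0.13],0,-1],[[-0.65,-0.6,-0.13],0,-1]]'
cat > look.py <<'E'
from h import *
import sys,pickle
n=sys.argv[1];cam=sys.argv[2]
p=eyes.read_camera(cam);save(n+'.png',p['pixels']);pickle.dump(p,open(n+'.pkl','wb'))
Z=dict(hook_grip=118,stand_slot=75,bay_left=115,bay_right=115,bail_hinge=62,battery=12,filler=12,hook=5)
for t in sys.argv[3:]:
    print(t,[(np.round(r['centre'],1).tolist(),round(r['score'],2),onz(p,r['centre'],Z.get(t,0)).round().tolist()[:2]) for r in eyes.spot_point(t,p)[:4]])
E
python3 look.py w1 wrist hook_grip hook stand stand_slot housing bay_left bay_right bail_hinge battery filler tray
```

```text
t: 3.05
eef_pos: [461.9, 95.7, 293.2]
tcp_rot: [3.141, 0.001, 2.753]
ft_force: [0.3, 0.3, -0.8]
opening: 0.996
grip_force: 0.0
hook_grip []
hook []
stand []
stand_slot []
housing []
bay_left [([295.8, 149.0], 0.81, [472.0, -102.0])]
bay_right []
bail_hinge [([281.8, 165.3], 0.92, [476.0, -110.0])]
battery [([215.5, 60.8], 0.63, [357.0, -217.0])]
filler [([283.1, 164.6], 0.71, [489.0, -141.0]), ([294.9, 149.6], 0.67, [496.0, -168.0])]
tray [([153.2, 389.1], 0.9, [444.0, 196.0]), ([282.5, 168.1], 0.35, [492.0, -143.0])]
```

```bash
python3 -m inch '[[[-0.22,-0.45,0],0,-1],[[-0.22,-0.45,0],0,-1],[[-0.22,-0.45,0],0,-1],[[-0.22,-0.45,0],0,-1],[[-0.22,-0.45,0],0,-1],[[-0.22,-0.45,0],0,-1],[[-0.22,-0.45,0],0,-1],[[-0.22,-0.45,0],0,-1],[[-0.22,-0.45,0],0,-1],[[-0.22,-0.45,0],0,-1]]'
python3 look.py w2 wrist hook_grip hook stand stand_slot housing bay_left bay_right bail_hinge battery filler tray
```

```text
t: 4.9
eef_pos: [481.2, -203.2, 292.6]
tcp_rot: [3.141, 0.0, 2.753]
ft_force: [0.6, 0.1, -0.7]
opening: 1.0
grip_force: 0.0
hook_grip [([300.9, 181.8], 0.83, [509.0, -370.0]), ([209.6, 99.1], 0.8, [393.0, -398.0]), ([259.8, 213.5], 0.71, [481.0, -319.0]), ([280.8, 200.4], 0.52, [496.0, -342.0])]
hook [([191.6, 153.4], 0.63, [394.0, -395.0])]
stand [([262.0, 215.4], 0.66, [509.0, -368.0])]
stand_slot [([281.3, 198.3], 0.6, [507.0, -365.0])]
housing [([176.3, 367.6], 0.93, [480.0, -137.0])]
bay_left [([170.5, 412.4], 0.71, [473.0, -105.0])]
bay_right []
bail_hinge [([169.4, 398.2], 0.64, [475.0, -109.0])]
battery [([163.9, 393.4], 0.87, [475.0, -104.0])]
filler [([184.0, 348.5], 0.78, [478.0, -164.0])]
tray [([184.1, 350.3], 0.72, [480.0, -161.0]), ([35.2, 631.1], 0.66, [444.0, 195.0])]
```

View pics/w2.png

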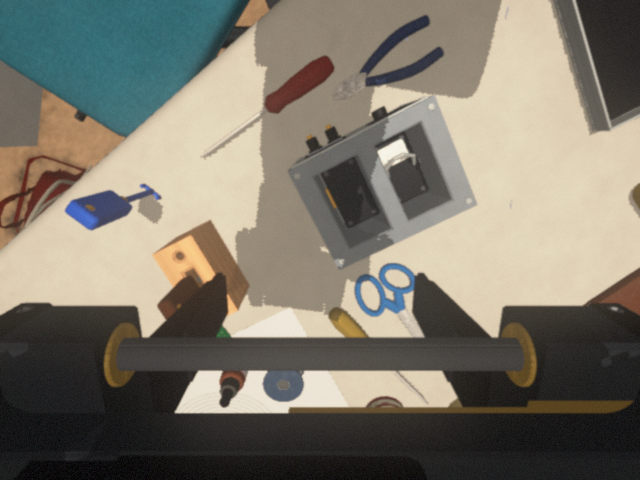

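The cartridge with the bail is in the left (+y) bay, at about (400, 165). The filler is at (350, 190). The stand, at (195, 265), is partly hidden by a finger, and the blue look-alike lies at (105, 208). Next I'll move to see the stand clearly, and triangulate.

```bash
cat > go.py <<'E'
from h import *
import sys
# go.py x y z yaw n : uniform rows to reach the pose in n rows
x,y,z,yaw,n=map(float,sys.argv[1:]);n=int(n);s=env.state();p=np.array(s['eef_pos']);y0=s['tcp_rot'][2]
d=(yaw-y0+np.pi)%(2*np.pi)-np.pi;M=np.zeros((2,2))
for k in range(n):
    a=y0+d*(k+.5)/n;M+=np.array([[np.cos(a),np.sin(a)],[np.sin(a),-np.cos(a)]])
t=np.linalg.solve(M,[x-p[0],y-p[1]])/60
print('from',p.round(1),round(y0,3),'row',t.round(3),round(-(z-p[2])/60/n,3),'turn',round(-np.degrees(d)/5/n,3))
E
python3 go.py 495 -410 300 1.88 10
python3 - <<'E'
from h import *
import pickle
a=pickle.load(open('w1.pkl','rb'));b=pickle.load(open('w2.pkl','rb'))
print('hinge',tri([(a,(281.8,165.3)),(b,(169.4,398.2))]))
for n,z,L in [('housing',115,[(97,434),(167,289),(269,342),(207,476)]),('stand',75,[(222,210),(256,154),(290,247)])]:
    print(n,[onz(b,rc,z).round().tolist()[:2] for rc in L])
E
```

```text
from [ 481.2 -202.1  292.7] 2.753 row [-0.279 -0.225] -0.012 turn 1.001
hinge (array([ 475.67865707, -109.0345675 ,   63.11396057]), [0.4, 0.4])
housing [[418.0, -67.0], [425.0, -212.0], [540.0, -203.0], [529.0, -59.0]]
stand [[449.0, -321.0], [460.0, -397.0], [538.0, -318.0]]
```

```bash
python3 -m inch '[[[-0.28,-0.22,0],1,-1],[[-0.28,-0.22,0],1,-1],[[-0.28,-0.22,0],1,-1],[[-0.28,-0.22,0],1,-1],[[-0.28,-0.22,0],1,-1],[[-0.28,-0.22,0],1,-1],[[-0.28,-0.22,0],1,-1],[[-0.28,-0.22,0],1,-1],[[-0.28,-0.22,0],1,-1],[[-0.28,-0.22,0],1,-1]]'
python3 look.py w3 wrist hook_grip hook stand stand_slot housing bay_left bail_hinge battery
```

```text
t: 6.75
eef_pos: [506.6, -408.4, 292.5]
tcp_rot: [3.142, -0.0, 1.878]
ft_force: [0.1, 0.1, -0.3]
opening: 0.996
grip_force: 0.0
hook_grip [([173.1, 208.5], 0.65, [394.0, -399.0]), ([179.9, 331.8], 0.58, [506.0, -370.0]), ([226.6, 425.5], 0.36, [608.0, -386.0])]
hook [([166.0, 329.2], 0.73, [505.0, -367.0]), ([163.2, 234.9], 0.6, [393.0, -399.0])]
stand [([169.7, 329.7], 0.96, [508.0, -372.0])]
stand_slot [([172.9, 333.4], 0.67, [508.0, -368.0])]
housing []
bay_left []
bail_hinge [([243.0, 379.5], 0.72, [585.0, -429.0])]
battery [([167.3, 329.3], 0.67, [506.0, -368.0])]
```

View pics/w3.png

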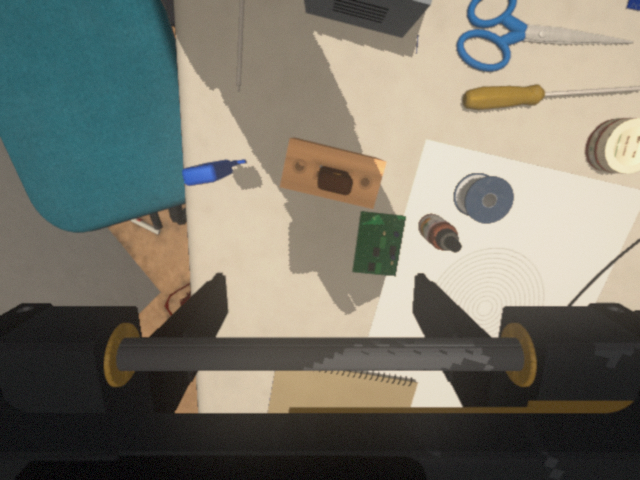

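The stand is clear at (170, 332), with the dark brown handle's top at (180, 336). The blue one lies well apart at (172, 215). I'll take a close crop to check.

Run:
```python
from h import *
import pickle
p=pickle.load(open('w3.pkl','rb'))
save('c3.png',cv2.resize(p['pixels'][125:225,270:400],None,fx=6,fy=6,interpolation=cv2.INTER_CUBIC))
s=[]
g=cv2.cvtColor(p['pixels'],cv2.COLOR_RGB2HSV)
print([g[r,c].tolist() for r,c in [(180,335),(165,320),(175,360),(190,330)]])
```

```text
[[12, 119, 77], [15, 84, 127], [14, 123, 159], [11, 104, 76]]
```

View pics/c3.png

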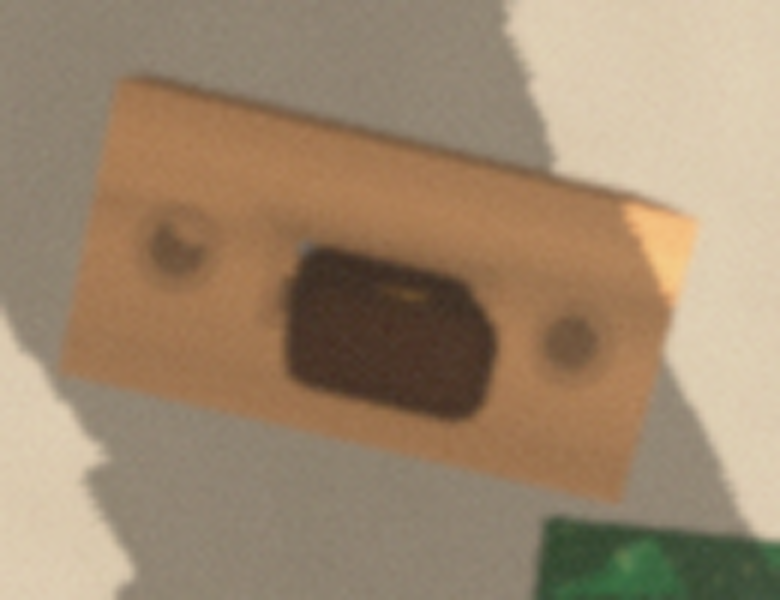

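Run:
```python
from h import *
import pickle
p=pickle.load(open('w3.pkl','rb'))
f=lambda c,z:onz(p,(125+c[1]/6,270+c[0]/6),z)[:2]
C=np.array([f(c,75) for c in [(125,78),(697,212),(622,502),(62,375)]]);print(C.round(1).tolist(),C.mean(0))
for a in range(4):
    d=C[(a+1)%4]-C[a];print(np.linalg.norm(d).round(1),np.arctan2(d[1],d[0]).round(3))
print('holes mid',(f((172,243),75)+f((572,340),75))/2)
print('handle top',f((397,345),151))
for c in [(290,375),(475,418),(495,330),(300,255)]: print(f(c,151).round(1))
for q,n in [('scene','s3'),('side','d3')]:
    r=eyes.read_camera(q);save(n+'.png',r['pixels']);pickle.dump(r,open(n+'.pkl','wb'))
    for t in ['stand_slot','hook_grip','hook','tray','bay_left']:
        print(q,t,[(np.round(k['centre'],1).tolist(),round(k['score'],2),onz(r,k['centre'],dict(stand_slot=75,hook_grip=118,hook=5,bay_left=115,tray=0)[t]).round(1).tolist()) for k in eyes.spot_point(t,r)[:3]])
    print(q,proj(r,[[508,-370,118]]))
s=pickle.load(open('s3.pkl','rb'))
for k in eyes.spot_point('hook_grip',s)[:1]:
    for m in eyes.spot_point('hook_grip',p)[:3]: print(tri([(s,k['centre']),(p,m['centre'])]))
```

```text
[[455.5, -347.1], [556.9, -338.7], [562.0, -391.0], [459.1, -399.4]] [ 508.34943963 -369.02562457]
101.7 0.083
52.6 -1.474
103.2 -3.06
52.4 1.639
holes mid [ 507.33674181 -368.75191798]
handle top [ 507.91826387 -367.89269496]
[ 494.7 -376.6]
[ 521.9 -374.5]
[ 520.5 -361.7]
[ 490.9 -360. ]
scene stand_slot [([285.6, 455.3], 0.92, [500.1, -369.2, 75.0])]
scene hook_grip [([293.0, 448.9], 0.68, [392.3, -397.1, 118.0]), ([268.8, 461.4], 0.56, [503.8, -376.6, 118.0])]
scene hook [([342.7, 444.3], 0.62, [383.4, -404.1, 5.0]), ([297.6, 312.4], 0.51, [362.4, -79.0, 5.0])]
scene tray [([256.5, 249.1], 0.77, [435.7, 187.0, 0.0]), ([288.6, 357.8], 0.33, [468.7, -137.8, 0.0])]
scene bay_left [([245.8, 353.7], 0.87, [462.1, -125.0, 115.0]), ([301.0, 312.6], 0.51, [207.8, -193.0, 115.0])]
scene [[267.1928525  459.34226178]]
side stand_slot [([196.5, 372.9], 0.58, [493.8, -370.5, 75.0])]
side hook_grip [([186.5, 370.8], 0.6, [496.1, -354.2, 118.0])]
side hook []
side tray [([307.8, 315.6], 0.84, [443.1, 197.3, 0.0]), ([384.4, 328.5], 0.66, [294.2, 445.8, 0.0])]
side bay_left [([246.2, 355.2], 0.63, [394.0, 40.6, 115.0]), ([219.9, 344.8], 0.58, [482.3, -96.8, 115.0])]
side [[184.26299404 369.12326592]]
(array([ 393.15286139, -398.14044988,  117.88025144]), [1.3, 1.3])
(array([ 505.60856254, -366.95581253,   52.52628299]), [11.6, 11.6])
(array([ 618.21939292, -361.10477382,    8.22717581]), [48.6, 48.6])
```

```bash
python3 go.py 508 -369 200 2.75 10
```

```text
from [ 506.6 -407.9  292.6] 1.88 row [0.048 0.047] 0.154 turn -0.997
```

```bash
python3 -m inch '[[[0.05,0.05,0.15],-1,-1],[[0.05,0.05,0.15],-1,-1],[[0.05,0.05,0.15],-1,-1],[[0.05,0.05,0.15],-1,-1],[[0.05,0.05,0.15],-1,-1],[[0.05,0.05,0.15],-1,-1],[[0.05,0.05,0.15],-1,-1],[[0.05,0.05,0.15],-1,-1],[[0.05,0.05,0.15],-1,-1],[[0.05,0.05,0.15],-1,-1]]'; python3 go.py 508 -368 170 3.224 10; python3 go.py 508 -368 170 3.224 6
```

```text
t: 9.15
eef_pos: [510.0, -366.9, 202.3]
tcp_rot: [3.142, 0.0, 2.756]
ft_force: [0.3, 0.1, -0.1]
opening: 0.998
grip_force: 0.0
from [ 510.  -366.9  202.3] 2.756 row [ 0.003 -0.002] 0.054 turn -0.537
from [ 510.  -366.9  202.3] 2.756 row [ 0.005 -0.004] 0.09 turn -0.894
```

```bash
python3 -m inch '[[[0.005,-0.005,0.09],-0.894,-1],[[0.005,-0.005,0.09],-0.894,-1],[[0.005,-0.005,0.09],-0.894,-1],[[0.005,-0.005,0.09],-0.894,-1],[[0.005,-0.005,0.09],-0.894,-1],[[0.005,-0.005,0.09],-0.894,-1],[[0,0,0.29],0,-1],[[0,0,0.29],0,-1],[[0,0,0.29],0,-1],[[0,0,0.28],0,-1]]'; python3 look.py w4 wrist hook_grip stand_slot
```

```text
t: 10.4
eef_pos: [507.8, -368.2, 99.7]
tcp_rot: [3.141, -0.0, -3.063]
ft_force: [0.1, -0.1, -0.3]
opening: 0.998
grip_force: 0.0
hook_grip [([311.1, 318.0], 0.95, [507.0, -369.0])]
stand_slot [([312.2, 314.6], 0.21, [531.0, -370.0])]
```

```bash
python3 -m inch '[[[0,0,0],0,0.4],[[0,0,0],0,0.6],[[0,0,0],0,0.8],[[0,0,0],0,1],[[0,0,0],0,1],[[0,0,0],0,1],[[0,0,0],0,1],[[0,0,0],0,1],[[0,0,0],0,1],[[0,0,0],0,1]]'; python3 -c "
from h import *
s=env.state();print(s['opening']*95,s['moment'],s['ft_force'])"
```

```text
t: 11.8
eef_pos: [507.9, -368.3, 101.2]
tcp_rot: [3.141, 0.0, -3.062]
ft_force: [0.1, 0.3, -0.5]
opening: 0.166
grip_force: 30.0
15.797200532183272 [ 0.04965682  0.00790992 -0.05532303] [ 0.12182001  0.25280545 -0.49309075]
```

View pics/w4.png

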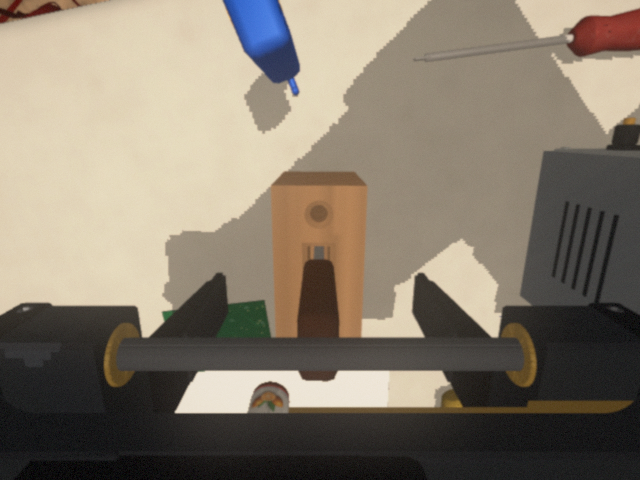

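The handle is gripped squarely (opening about 16 mm). Now a straight lift.

```bash
python3 -m inch '[[[0,0,-0.1],0,1],[[0,0,-0.2],0,1],[[0,0,-0.25],0,1],[[0,0,-0.3],0,1],[[0,0,-0.3],0,1],[[0,0,-0.3],0,1],[[0,0,-0.3],0,1],[[0,0,-0.3],0,1],[[0,0,-0.25],0,1],[[0,0,-0.1],0,1]]'; python3 go.py 430 -240 260 3.2 10
```

```text
t: 13.05
eef_pos: [508.1, -368.5, 246.6]
tcp_rot: [-3.141, 0.001, -3.062]
ft_force: [1.0, 0.3, -1.1]
opening: 0.165
grip_force: 30.0
from [ 508.1 -368.5  246.6] -3.062 row [0.115 0.223] -0.022 turn 0.024
```

```bash
python3 -m inch '[[[0,0.28,-0.02],0.1,1],[[0,0.28,0],0.1,1],[[0,0.28,0],0.1,1],[[0,0.28,0],0,1],[[0,0.28,0],0,1],[[0,0.28,0],0,1],[[0,0.28,0],0,1],[[0,0.28,0],0,1],[[0,0.28,0],0,1],[[0,0.28,0],0,1]]'; python3 look.py w5 wrist bail_hinge battery bay_left bay_right filler housing hook
python3 look.py s5 scene hook hook_grip; python3 look.py d5 side hook hook_grip
python3 - <<'E'
from h import *
import pickle
a,b,c=[pickle.load(open(f'w{i}.pkl','rb')) for i in (1,2,5)]
def crop(p,X):
    r,q=proj(p,[X])[0];r=int(r);q=int(q);return cv2.resize(p['pixels'][max(r-35,0):r+35,max(q-35,0):q+35],(390,390),interpolation=cv2.INTER_CUBIC),(r-35,q-35)
A,oa=crop(b,[476,-107,62]);B,ob=crop(c,[476,-107,62]);print(oa,ob)
save('bail.png',np.hstack([A,B]))
E
```

```text
t: 14.3
eef_pos: [498.1, -199.6, 246.4]
tcp_rot: [3.142, 0.0, -3.089]
ft_force: [-0.2, -0.3, -0.9]
opening: 0.165
grip_force: 30.0
bail_hinge [([198.6, 416.3], 0.84, [476.0, -106.0])]
battery [([310.4, 319.3], 0.62, [628.0, -194.0])]
bay_left [([207.4, 434.2], 0.95, [474.0, -104.0])]
bay_right []
filler [([191.8, 354.3], 0.6, [480.0, -162.0]), ([274.4, 118.6], 0.43, [594.0, -436.0]), ([307.9, 318.9], 0.34, [625.0, -194.0])]
housing [([190.7, 373.3], 0.72, [479.0, -139.0])]
hook [([240.0, 317.5], 0.97, [540.0, -200.0]), ([97.4, 143.9], 0.96, [393.0, -392.0])]
hook [([237.1, 388.7], 0.84, [762.0, -58.0]), ([341.7, 444.7], 0.82, [387.0, -403.0])]
hook_grip [([292.9, 449.7], 0.9, [394.0, -398.0]), ([190.3, 392.5], 0.77, [837.0, -19.0])]
hook [([217.6, 402.4], 0.59, [393.0, -389.0]), ([195.4, 354.9], 0.47, [612.0, -502.0])]
hook_grip [([161.5, 353.8], 0.72, [637.0, -551.0]), ([189.0, 404.0], 0.65, [387.0, -375.0])]
(134, 365) (163, 379)
```

View pics/bail.png

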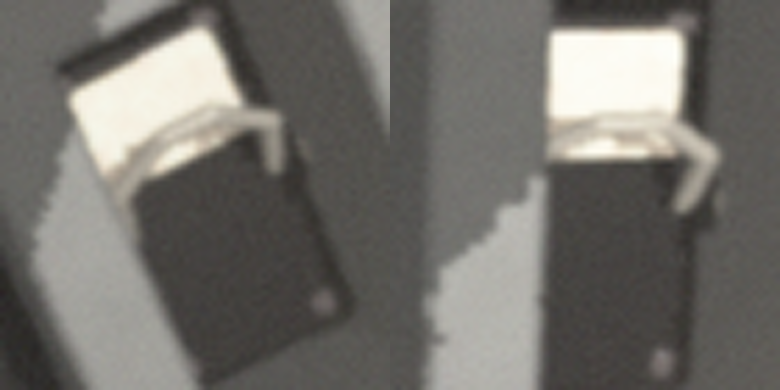

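The bail shows in both views. Its legs rise from the hinge (right lug at about (685, 205) in the right crop) up to the crest at about (645, 122), so it seems to lean toward -x. I'll fit the lean numerically.

Run:
```python
from h import *
import pickle
a,b,c,s,d=[pickle.load(open(f'{i}.pkl','rb')) for i in ('w1','w2','w5','s5','d5')]
k=70/390
L=lambda x,y:(b,(134+(y+.5)*k-.5,365+(x+.5)*k-.5)); R=lambda x,y:(c,(163+(y+.5)*k-.5,379+(x-390+.5)*k-.5))
for n,l,r in [('crest',(213,108),(645,122)),('corner',(277,118),(716,156)),('foot',(275,172),(685,207)),('screw far',(323,303),(661,362)),('screw near',(205,15),(684,18))]:
    x,e=tri([L(*l),R(*r)]);print(n,x.round(1),e)
print('hinge',tri([(b,(169.4,398.2)),(c,(198.6,416.3)),(a,(281.8,165.3))]))
print('hook',tri([(c,(240,317.5)),(s,(237.1,388.7)),(d,(195.4,354.9))]),tri([(c,(240,317.5)),(s,(237.1,388.7))]))
print('grip',tri([(s,(190.3,392.5)),(d,(161.5,353.8))]))
# housing rim in w5 : bay edges via nets
for th in (-.85,-.6,-.4,-.2,0,.2):
    X=[[476+26*np.sin(th),-106,62+26*np.cos(th)]]
    l=proj(b,X)[0];r=proj(c,X)[0];print(th,((l-[134,365])/k).round()[::-1],((r-[163,379])/k+[0,390]).round()[::-1])
```

```text
crest [462.5 -96.7  52. ] [0.4, 0.4]
corner [465.4 -90.5  74.4] [0.1, 0.1]
foot [475.3 -93.   69.8] [0.3, 0.3]
screw far [505.7 -89.8  58.2] [0.1, 0.1]
screw near [444.2 -93.4  55.9] [0.2, 0.2]
hinge (array([ 475.27011343, -107.9621059 ,   65.37515695]), [1.5, 1.3, 0.4])
hook (array([ 494.08315119, -200.9899319 ,  148.98169394]), [3.5, 2.5, 2.1]) (array([ 497.28996982, -199.5809521 ,  146.05518155]), [2.2, 2.2])
grip (array([ 495.1381511 , -199.41559686,  261.44256413]), [0.1, 0.1])
-0.85 [186. 104.] [637. 101.]
-0.6 [199. 130.] [641. 134.]
-0.4 [210. 155.] [641. 163.]
-0.2 [221. 181.] [640. 195.]
0 [230. 208.] [636. 227.]
0.2 [239. 234.] [631. 257.]
```

```bash
python3 go.py 478 -106.8 240 3.2 10
python3 - <<'E'
from h import *
import pickle
c=pickle.load(open('w5.pkl','rb'))
m=eyes.cut_out('hook',pickle.load(open('s5.pkl','rb')))
for f in ('s5','d5'):
    p=pickle.load(open(f+'.pkl','rb'))
    print(f,'expected foot/grip',proj(p,[[498.1,-199.6,150.5],[498.1,-199.6,263.5]]).round(1).tolist())
E
```

```text
from [ 498.1 -200.8  246.4] -3.089 row [0.025 0.158] 0.011 turn -0.006
s5 expected foot/grip [[235.2, 390.0], [189.1, 393.3]]
d5 expected foot/grip [[195.1, 352.9], [160.7, 352.9]]
```

```bash
python3 -m inch '[[[0.03,0.19,0],0,1],[[0.03,0.19,0],0,1],[[0.03,0.19,0],0,1],[[0.02,0.19,0],0,1],[[0.02,0.19,0],0,1],[[0.02,0.19,0],0,1],[[0.02,0.19,0],0,1],[[0.02,0.19,0],0,1],[[0,0.05,0],0,1],[[0,0,0],0,1]]'; python3 go.py 480 -106.8 185 3.2 10
python3 look.py s6 scene hook hook_grip; python3 look.py d6 side hook hook_grip
python3 - <<'E'
from h import *
import pickle
P=env.state()['eef_pos']
for f in ('s6','d6'):
    p=pickle.load(open(f+'.pkl','rb'))
    print(f,'expected foot/grip',proj(p,[[P[0],P[1],P[2]-96],[P[0],P[1],P[2]+17]]).round(1).tolist())
E
```

```text
t: 16.3
eef_pos: [481.8, -107.1, 246.5]
tcp_rot: [-3.142, 0.0, -3.088]
ft_force: [-0.8, 0.3, -1.2]
opening: 0.165
grip_force: 30.0
from [ 481.8 -107.1  246.5] -3.088 row [0.003 0.001] 0.102 turn -0.006
hook [([344.5, 443.7], 0.85, [377.0, -406.0]), ([228.0, 352.9], 0.77, [752.0, 59.0]), ([247.6, 375.6], 0.63, [680.0, -62.0]), ([315.1, 453.7], 0.26, [492.0, -377.0])]
hook_grip [([293.5, 448.1], 0.67, [390.0, -397.0]), ([186.4, 353.6], 0.66, [794.0, 89.0])]
hook [([216.0, 402.4], 0.75, [396.0, -401.0]), ([206.6, 347.3], 0.53, [601.0, -401.0])]
hook_grip [([188.6, 403.8], 0.59, [389.0, -378.0]), ([173.8, 349.7], 0.51, [605.0, -433.0])]
s6 expected foot/grip [[227.5, 352.5], [182.4, 354.3]]
d6 expected foot/grip [[207.8, 346.3], [172.1, 346.1]]
```

```bash
python3 -m inch '[[[0.01,0,0.1],0,1],[[0.01,0,0.1],0,1],[[0.01,0,0.1],0,1],[[0,0,0.1],0,1],[[0,0,0.1],0,1],[[0,0,0.1],0,1],[[0,0,0.1],0,1],[[0,0,0.1],0,1],[[0,0,0.1],0,1],[[0,0,0.1],0,1]]'; python3 -c "
from h import *
s=env.state();print(s['ft_force'].round(1),s['moment'].round(2))"
```

```text
t: 17.85
eef_pos: [480.0, -107.3, 186.0]
tcp_rot: [3.142, 0.0, -3.088]
ft_force: [-0.6, 0.6, -0.5]
opening: 0.167
grip_force: 30.0
[-0.6  0.6 -0.5] [0.08 0.01 0.  ]
```

```bash
python3 -m inch '[[[0,0,0.02],0,1],[[0,0,0.02],0,1],[[0,0,0.02],0,1],[[0,0,0.02],0,1],[[0,0,0.02],0,1],[[0,0,0.02],0,1],[[0,0,0.02],0,1],[[0,0,0.02],0,1],[[0,0,0],0,1],[[0,0,0],0,1]]'; python3 -c "
from h import *
s=env.state();print(s['ft_force'].round(1),s['moment'].round(2))"; python3 look.py w7 wrist bail_hinge
```

```text
t: 19.1
eef_pos: [480.0, -107.3, 176.8]
tcp_rot: [3.142, 0.0, -3.088]
ft_force: [0.4, 0.2, -0.4]
opening: 0.171
grip_force: 30.0
[ 0.4  0.2 -0.4] [ 0.04 -0.02 -0.  ]
bail_hinge [([231.4, 317.8], 0.88, [477.0, -109.0]), ([233.8, 52.2], 0.28, [491.0, -325.0])]
```

Run:
```python
from h import *
import pickle
c=pickle.load(open('w7.pkl','rb'))
print(proj(c,[[457.6,-107.5,81],[475.3,-106.5,62],[480,-107.3,80.8]]).round())
save('c7.png',cv2.resize(c['pixels'][170:290,250:390],None,fx=5,fy=5,interpolation=cv2.INTER_CUBIC))
```

```text
[[213. 321.]
 [229. 321.]
 [241. 320.]]
```

View pics/c7.png

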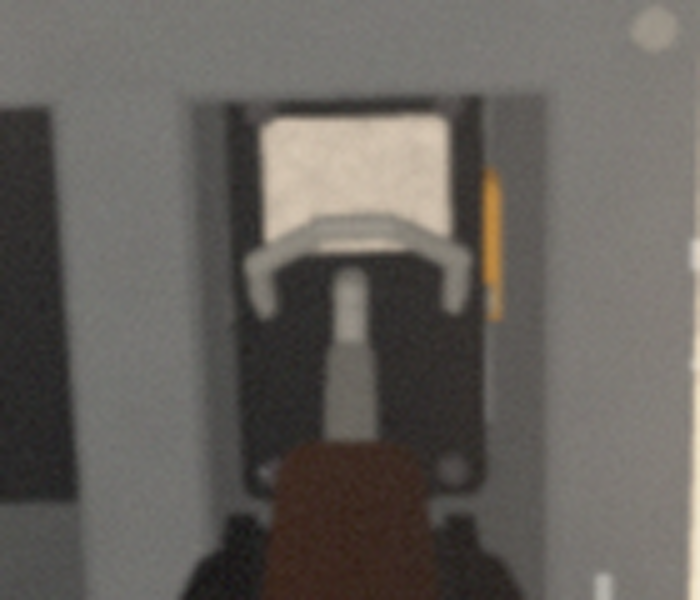

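The crest lies at crop (357, 225) as predicted. The foot's tip (350, 270) is between the legs, about 1 mm to the -y side. It's going well, so I'll compute the shift.

Run:
```python
from h import *
import pickle
c=pickle.load(open('w7.pkl','rb'))
g=lambda x,y,z:onz(c,(170+y/5,250+x/5),z).round(1)
print('crest top edge/bottom edge',g(357,212,81),g(357,240,81),'tip',g(350,266,91.8),g(350,266,87),g(348,345,91.8), 'shank bottom of handle', g(350,440,160))
```

```text
crest top edge/bottom edge [ 457.5 -107.4   81. ] [ 461.8 -107.2   81. ] tip [ 463.2 -108.1   91.8] [ 464.3 -108.1   87. ] [ 475.1 -107.8   91.8] shank bottom of handle [ 465.8 -108.   160. ]
```

```bash
python3 -m inch '[[[0,0.02,0.03],0,1],[[0,0,0.04],0,1],[[0,0,0.04],0,1],[[0,0,0.04],0,1],[[0,0,0.04],0,1],[[0,0,0.04],0,1],[[0,0,0.04],0,1],[[0,0,0.03],0,1],[[0,0,0.01],0,1],[[0,0,0],0,1]]'; python3 -c "
from h import *
s=env.state();print(s['ft_force'].round(1),s['moment'].round(2))"
```

```text
t: 20.45
eef_pos: [479.9, -106.1, 158.2]
tcp_rot: [3.141, 0.0, -3.089]
ft_force: [0.2, 0.4, -0.6]
opening: 0.169
grip_force: 30.0
[ 0.2  0.4 -0.6] [0.02 0.03 0.01]
```

```bash
python3 -m inch '[[[0.02,0,0],0,1],[[0.02,0,0],0,1],[[0.02,0,0],0,1],[[0.02,0,0],0,1],[[0.02,0,0],0,1],[[0.02,0,0],0,1],[[0.02,0,0],0,1],[[0.02,0,0],0,1],[[0.01,0,0],0,1],[[0,0,0],0,1]]'; python3 -c "
from h import *
s=env.state();print(s['ft_force'].round(1),s['moment'].round(2))"
```

```text
t: 21.7
eef_pos: [469.7, -106.6, 158.2]
tcp_rot: [3.142, 0.0, -3.088]
ft_force: [-0.8, 0.4, -1.6]
opening: 0.168
grip_force: 30.0
[-0.8  0.4 -1.6] [0.1  0.   0.03]
```

```bash
python3 -m inch '[[[0.01,0,0],0,1],[[0,0,0],0,1],[[0.01,0,0],0,1],[[0,0,0],0,1],[[0.01,0,0],0,1],[[0,0,0],0,1],[[0,0,0],0,1],[[0,0,0],0,1],[[0,0,0],0,1],[[0,0,0],0,1]]'; python3 -c "
from h import *
s=env.state();print(s['ft_force'].round(1),s['moment'].round(2))"; python3 look.py w8 wrist bail_hinge
python3 - <<'E'
from h import *
import pickle
c=pickle.load(open('w8.pkl','rb'))
save('c8.png',cv2.resize(c['pixels'][170:290,250:390],None,fx=5,fy=5,interpolation=cv2.INTER_CUBIC))
E
```

```text
t: 22.95
eef_pos: [467.9, -106.7, 158.2]
tcp_rot: [3.142, 0.0, -3.088]
ft_force: [-0.7, 0.3, -1.3]
opening: 0.168
grip_force: 30.0
[-0.7  0.3 -1.3] [ 0.07  0.   -0.01]
bail_hinge [([252.4, 319.0], 0.75, [477.0, -107.0])]
```

View pics/c8.png

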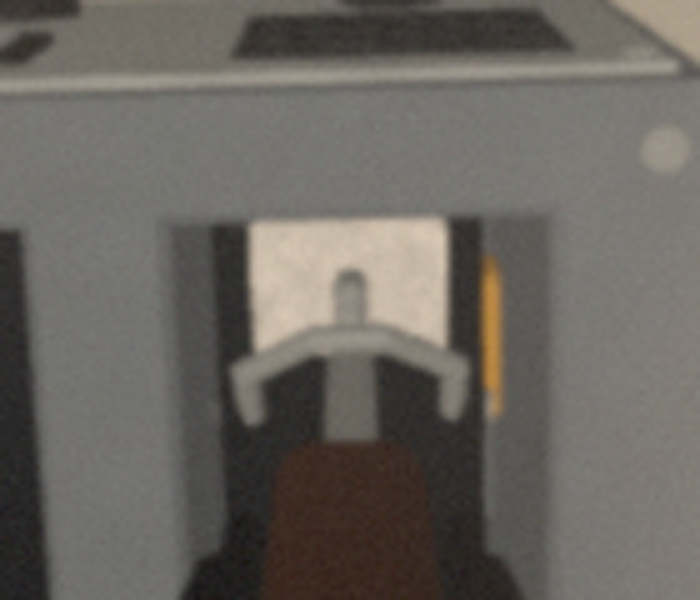

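The tip (350, 280) now shows beyond the crest (350, 338), centred under it.

Run:
```python
from h import *
import pickle
c=pickle.load(open('w8.pkl','rb'))
g=lambda x,y,z:onz(c,(170+y/5,250+x/5),z).round(1)
print('crest edges',g(357,323,81),g(357,354,81),'tip',g(350,267,73),g(350,267,68),g(350,290,73))
```

```text
crest edges [ 457.4 -106.2   81. ] [ 462. -106.   81.] tip [ 451.3 -107.6   73. ] [ 452.5 -107.5   68. ] [ 454.7 -107.4   73. ]
```

```bash
python3 -m inch '[[[0,0,-0.03],0,1],[[0,0,-0.03],0,1],[[0,0,-0.03],0,1],[[0,0,-0.03],0,1],[[0,0,-0.02],0,1],[[0,0,-0.02],0,1],[[0,0,-0.01],0,1],[[0,0,-0.01],0,1],[[0,0,0],0,1],[[0,0,0],0,1]]'; python3 -c "
from h import *
s=env.state();print(s['ft_force'].round(1),s['moment'].round(2))"
```

```text
t: 24.3
eef_pos: [467.7, -106.7, 169.0]
tcp_rot: [3.141, -0.0, -3.088]
ft_force: [-2.8, -0.1, -1.8]
opening: 0.17
grip_force: 30.0
[-2.8 -0.1 -1.8] [ 0.03  0.62 -0.01]
```

```bash
python3 -m inch '[[[0,0,-0.01],0,1],[[0,0,-0.01],0,1],[[0,0,-0.01],0,1],[[0,0,-0.01],0,1],[[0,0,-0.01],0,1],[[0,0,-0.01],0,1],[[0,0,-0.01],0,1],[[0,0,-0.01],0,1],[[0,0,0],0,1],[[0,0,0],0,1]]'; python3 -c "
from h import *
s=env.state();print(s['ft_force'].round(1),s['moment'].round(2))"
```

```text
t: 25.55
eef_pos: [468.2, -106.7, 173.8]
tcp_rot: [-3.142, 0.001, -3.089]
ft_force: [2.5, 0.6, -7.8]
opening: 0.17
grip_force: 30.0
[ 2.5  0.6 -7.8] [ 0.18 -0.65 -0.01]
```

```bash
python3 -m inch '[[[0,0,-0.01],0,1],[[0,0,-0.01],0,1],[[0,0,-0.015],0,1],[[0,0,-0.015],0,1],[[0,0,-0.015],0,1],[[0,0,-0.015],0,1],[[0,0,-0.015],0,1],[[0,0,-0.01],0,1],[[0,0,-0.01],0,1],[[0,0,0],0,1]]'; python3 -c "
from h import *
s=env.state();print(s['ft_force'].round(1),s['moment'].round(2))"
```

```text
t: 26.8
eef_pos: [467.9, -106.7, 180.8]
tcp_rot: [3.142, 0.0, -3.088]
ft_force: [1.1, 0.4, -6.1]
opening: 0.168
grip_force: 30.0
[ 1.1  0.4 -6.1] [ 0.03 -0.36  0.04]
```

```bash
python3 -m inch '[[[0,0,-0.02],0,1],[[0,0,-0.03],0,1],[[0,0,-0.03],0,1],[[0,0,-0.03],0,1],[[0,0,-0.03],0,1],[[0,0,-0.03],0,1],[[0,0,-0.03],0,1],[[0,0,-0.03],0,1],[[0,0,-0.03],0,1],[[0,0,-0.02],0,1]]'; python3 -c "
from h import *
s=env.state();print(s['ft_force'].round(1),s['moment'].round(2))"
```

```text
t: 28.05
eef_pos: [468.0, -106.8, 197.9]
tcp_rot: [-3.141, 0.0, -3.088]
ft_force: [1.4, -0.3, -5.3]
opening: 0.168
grip_force: 30.0
[ 1.4 -0.3 -5.3] [ 0.05 -0.2   0.05]
```

```bash
python3 -m inch '[[[0,0,-0.03],0,1],[[0,0,-0.04],0,1],[[0,0,-0.05],0,1],[[0,0,-0.05],0,1],[[0,0,-0.05],0,1],[[0,0,-0.05],0,1],[[0,0,-0.05],0,1],[[0,0,-0.05],0,1],[[0,0,-0.05],0,1],[[0,0,-0.03],0,1]]'; python3 look.py w9 wrist bail_hinge battery; python3 -c "
from h import *
s=env.state();print(s['ft_force'].round(1),s['moment'].round(2))"
```

```text
t: 29.3
eef_pos: [467.9, -106.7, 224.7]
tcp_rot: [3.142, 0.0, -3.089]
ft_force: [-0.0, 0.2, -4.9]
opening: 0.167
grip_force: 30.0
bail_hinge [([245.4, 317.4], 0.59, [492.0, -108.0])]
battery [([225.9, 318.8], 0.77, [486.0, -107.0]), ([228.7, 82.9], 0.2, [502.0, -364.0])]
[ 0.8  0.2 -4.4] [ 0.01 -0.25  0.  ]
```

```bash
python3 -m inch '[[[0,0,-0.06],0,1],[[0,0,-0.08],0,1],[[0,0,-0.08],0,1],[[0,0,-0.08],0,1],[[0,0,-0.08],0,1],[[0,0,-0.08],0,1],[[0,0,-0.08],0,1],[[0,0,-0.08],0,1],[[0,0,-0.08],0,1],[[0,0,-0.08],0,1]]'
python3 -m inch '[[[0,0,-0.08],0,1],[[0,0,-0.08],0,1],[[0,0,-0.08],0,1],[[0,0,-0.08],0,1],[[0,0,-0.08],0,1],[[0,0,-0.08],0,1],[[0,0,-0.08],0,1],[[0,0,-0.08],0,1],[[0,0,-0.08],0,1],[[0,0,-0.05],0,1]]'; python3 look.py s10 scene bail_hinge battery tray hook; python3 look.py d10 side bail_hinge battery tray hook; python3 look.py w10 wrist tray bail_hinge
python3 - <<'E'
from h import *
import pickle
c=[pickle.load(open(f+'10.pkl','rb'))['pixels'] for f in 'sdw']
def z(i,r,q):return cv2.resize(i[r-65:r+65,q-43:q+43],(265,400))
save('c10.png',np.hstack([z(c[0],240,350),z(c[1],210,345),cv2.resize(c[2][100:340,220:380],(267,400))]))
E
```

```text
t: 30.7
eef_pos: [467.9, -106.7, 271.6]
tcp_rot: [3.141, -0.0, -3.088]
ft_force: [1.5, -0.0, -4.0]
opening: 0.169
grip_force: 30.0
t: 31.95
eef_pos: [467.8, -106.7, 317.8]
tcp_rot: [3.142, -0.0, -3.088]
ft_force: [-0.5, -0.3, -5.0]
opening: 0.171
grip_force: 30.0
bail_hinge [([213.2, 352.3], 0.65, [732.0, 51.0])]
battery [([229.6, 342.9], 0.78, [712.0, 68.0])]
tray [([252.8, 249.0], 0.95, [452.0, 202.0])]
hook [([204.6, 348.1], 0.87, [899.0, 173.0])]
bail_hinge [([189.9, 350.4], 0.88, [597.0, -422.0])]
battery [([205.2, 352.6], 0.91, [582.0, -405.0]), ([303.8, 244.2], 0.42, [617.0, 269.0])]
tray [([382.0, 327.9], 0.95, [298.0, 439.0]), ([306.6, 317.3], 0.63, [441.0, 191.0])]
hook [([217.7, 403.2], 0.8, [390.0, -390.0])]
tray [([184.4, 547.4], 0.84, [439.0, 197.0]), ([273.6, 83.9], 0.71, [600.0, -440.0])]
bail_hinge [([235.5, 318.4], 0.92, [508.0, -106.0]), ([225.2, 94.9], 0.54, [510.0, -377.0])]
```

View pics/c10.png

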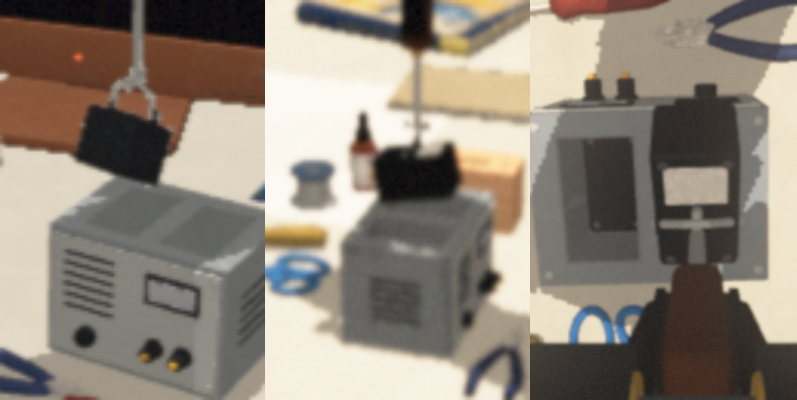

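The cartridge hangs tilted from the puller, clear of the rim. The filler is still in its bay, at about (610, 185) in the right panel. Now a gentle carry to the tray.

```bash
python3 - <<'E'
from h import *
import pickle
s,d,w=[pickle.load(open(f+'10.pkl','rb')) for f in 'sdw']
h=tri([(s,(213.2,352.3)),(d,(189.9,350.4)),(w,(235.5,318.4))]);b=tri([(s,(229.6,342.9)),(d,(205.2,352.6))]);print(h,b)
v=h[0]-b[0];print('tilt',np.arctan2(v[0],v[2]),np.arctan2(v[1],v[2]))
E
python3 -m inch '[[[0,0.1,0],0,1],[[0,0.2,0],0,1],[[0,0.3,0],0,1],[[0,0.35,0],0,1],[[0,0.35,0],0,1],[[0,0.35,0],0,1],[[0,0.35,0],0,1],[[0,0.35,0],0,1],[[0,0.35,0],0,1],[[0,0.35,0],0,1]]'
python3 -m inch '[[[-0.01,0.35,0.05],0,1],[[-0.01,0.35,0.1],0,1],[[-0.01,0.35,0.1],0,1],[[-0.01,0.3,0.1],0,1],[[-0.02,0.25,0.1],0,1],[[-0.02,0.2,0.1],0,1],[[-0.02,0.1,0.1],0,1],[[-0.02,0.06,0.1],0,1],[[-0.02,0.03,0.1],0,1],[[0,0,0.05],0,1]]'; python3 look.py w11 wrist tray bail_hinge battery; python3 look.py s11 scene battery tray hook bail_hinge; python3 look.py d11 side battery tray bail_hinge
```

```text
(array([ 469.37579523, -112.18043715,  200.20109875]), [7.1, 7.2, 4.3]) (array([ 455.75414706, -101.13400762,  159.19148785]), [6.9, 6.9])
tilt 0.3206918950007277 -0.2631170600893071
t: 33.85
eef_pos: [457.6, 77.8, 317.6]
tcp_rot: [3.141, 0.0, -3.088]
ft_force: [0.2, -0.8, -4.2]
opening: 0.171
grip_force: 30.0
t: 35.1
eef_pos: [460.3, 195.5, 263.1]
tcp_rot: [-3.142, -0.0, -3.089]
ft_force: [-0.6, -0.1, -4.1]
opening: 0.168
grip_force: 30.0
tray [([62.0, 556.9], 0.6, [294.0, 445.0])]
bail_hinge [([239.2, 317.2], 0.71, [490.0, 194.0])]
battery [([203.0, 322.7], 0.96, [460.0, 199.0])]
battery [([219.7, 249.3], 0.92, [599.0, 334.0]), ([277.2, 472.8], 0.23, [672.0, -349.0])]
tray [([254.9, 249.7], 0.78, [444.0, 192.0]), ([196.8, 248.3], 0.25, [761.0, 486.0]), ([291.7, 489.3], 0.24, [649.0, -402.0])]
hook [([341.5, 445.3], 0.79, [389.0, -404.0]), ([198.8, 250.3], 0.78, [742.0, 460.0]), ([203.7, 252.3], 0.68, [713.0, 425.0])]
bail_hinge [([204.2, 252.9], 0.62, [608.0, 325.0])]
battery [([272.1, 311.3], 0.96, [522.0, 58.0])]
tray [([305.9, 314.9], 0.76, [448.0, 190.0]), ([381.4, 328.1], 0.62, [299.0, 438.0])]
bail_hinge [([257.2, 309.4], 0.79, [525.0, 61.0])]
```

```bash
python3 -m inch '[[[0,0,0.1],0,1],[[0,0,0.15],0,1],[[0,0,0.17],0,1],[[0,0,0.17],0,1],[[0,0,0.17],0,1],[[0,0,0.15],0,1],[[0,0,0.12],0,1],[[0,0,0.1],0,1],[[0,0,0.06],0,1],[[0,0,0.03],0,1]]'
python3 -c "
from h import *
s=env.state();print(s['ft_force'].round(1),s['moment'].round(2))"
python3 look.py w12 wrist bail_hinge battery;python3 look.py s12 scene battery bail_hinge; python3 look.py d12 side battery bail_hinge
```

```text
t: 37.0
eef_pos: [460.3, 195.7, 190.3]
tcp_rot: [3.141, 0.0, -3.088]
ft_force: [-0.5, 0.5, -3.8]
opening: 0.168
grip_force: 30.0
[-0.5  0.5 -3.8] [ 0.08 -0.   -0.01]
bail_hinge [([236.7, 317.3], 0.59, [466.0, 194.0])]
battery [([206.1, 320.5], 0.75, [449.0, 196.0])]
battery [([243.5, 251.8], 0.74, [481.0, 218.0]), ([248.2, 371.9], 0.37, [658.0, -63.0])]
bail_hinge [([231.5, 253.6], 0.75, [464.0, 193.0])]
battery [([294.8, 312.9], 0.65, [468.0, 161.0]), ([240.9, 398.7], 0.33, [349.0, -214.0])]
bail_hinge [([282.7, 308.0], 0.56, [471.0, 181.0])]
```

```bash
python3 -m inch '[[[0,0,0.025],0,1],[[0,0,0.025],0,1],[[0,0,0.025],0,1],[[0,0,0.025],0,1],[[0,0,0.025],0,1],[[0,0,0.025],0,1],[[0,0,0.025],0,1],[[0,0,0.025],0,1],[[0,0,0],0,1],[[0,0,0],0,1]]'
python3 -c "
from h import *
s=env.state();print(s['ft_force'].round(1),s['moment'].round(2))"
```

```text
t: 38.7
eef_pos: [460.3, 195.7, 178.5]
tcp_rot: [3.141, 0.0, -3.088]
ft_force: [-0.9, 0.2, -2.5]
opening: 0.169
grip_force: 30.0
[-0.9  0.2 -2.5] [-0.02  0.2  -0.03]
```

```bash
python3 -m inch '[[[0.05,0,0.021],0,1],[[0.05,0,0.021],0,1],[[0.05,0,0.021],0,1],[[0.047,0,0.026],0,1],[[0.047,0,0.026],0,1],[[0.047,0,0.026],0,1],[[0.044,0,0.031],0,1],[[0.044,0,0.031],0,1],[[0.044,0,0.031],0,1],[[0,0,0],0,1]]'
python3 -c "
from h import *
s=env.state();print(s['ft_force'].round(1),s['moment'].round(2))"
```

```text
t: 39.95
eef_pos: [434.7, 194.4, 164.2]
tcp_rot: [3.142, -0.0, -3.088]
ft_force: [-1.1, 0.1, -0.3]
opening: 0.168
grip_force: 30.0
[-1.1  0.1 -0.3] [0.01 0.46 0.05]
```

```bash
python3 -m inch '[[[0,0,0.02],0,1],[[0,0,0.02],0,1],[[0,0,0.02],0,1],[[0,0,0.02],0,1],[[0,0,0.02],0,1],[[0,0,0.02],0,1],[[0,0,0.03],0,1],[[0,0,0.03],0,1],[[0,0,0.01],0,1],[[0,0,0],0,1]]'
python3 -c "
from h import *
s=env.state();print(s['ft_force'].round(1),s['moment'].round(2))"
python3 look.py w13 wrist bail_hinge battery;python3 look.py s13 scene battery bail_hinge; python3 look.py d13 side battery bail_hinge
python3 - <<'E'
from h import *
import pickle
for f in ('w','s','d'):
    p=pickle.load(open(f+'13.pkl','rb'));print(f,'expected origin,hinge',proj(p,[[444,196,6],[444,196,56]]).round().tolist())
E
```

```text
t: 41.2
eef_pos: [434.9, 194.4, 152.9]
tcp_rot: [3.142, -0.0, -3.088]
ft_force: [-0.8, -0.1, -1.5]
opening: 0.166
grip_force: 30.0
[-0.8 -0.1 -1.5] [ 0.05 -0.03  0.03]
bail_hinge [([401.5, 357.0], 0.7, [576.0, 234.0]), ([255.2, 319.6], 0.62, [444.0, 195.0])]
battery [([231.8, 318.3], 0.56, [440.0, 193.0])]
battery [([255.3, 251.8], 0.6, [428.0, 170.0])]
bail_hinge [([239.1, 249.0], 0.95, [421.0, 171.0]), ([288.1, 359.2], 0.23, [382.0, -193.0])]
battery [([302.7, 318.7], 0.61, [438.0, 189.0])]
bail_hinge [([290.3, 315.1], 0.76, [438.0, 207.0])]
w expected origin,hinge [[235.0, 321.0], [252.0, 321.0]]
s expected origin,hinge [[252.0, 249.0], [236.0, 248.0]]
d expected origin,hinge [[306.0, 315.0], [290.0, 315.0]]
```

```bash
python3 -m inch '[[[-0.02,0,0],0,1],[[-0.02,0,0],0,1],[[-0.03,0,0],0,1],[[-0.03,0,0],0,1],[[-0.03,0,0],0,1],[[-0.03,0,0],0,1],[[-0.03,0,0],0,1],[[-0.03,0,0],0,1],[[-0.01,0,0],0,1],[[0,0,0],0,1]]'
python3 -c "
from h import *
s=env.state();print(s['ft_force'].round(1),s['moment'].round(2))
p=eyes.read_camera('wrist')
for z in (22,24):
  print(proj(p,[[443-19,195,75],[443-19+2,195,75],[434.9-2+13.8-14,194.4,68-3]]).round(1).tolist())
save('x.png',p['pixels'])
g=p['pixels'].mean(2)
print(g[190:270,314:324].mean(1).astype(int).tolist())"
```

```text
t: 42.9
eef_pos: [448.7, 195.1, 152.9]
tcp_rot: [3.142, -0.0, -3.088]
ft_force: [1.0, 0.4, -1.3]
opening: 0.169
grip_force: 30.0
[ 1.   0.4 -1.3] [-0.    0.04 -0.03]
[[214.8, 321.7], [217.6, 321.5], [223.4, 320.2]]
[[214.8, 321.7], [217.6, 321.5], [223.4, 320.2]]
[76, 75, 76, 77, 97, 175, 241, 248, 248, 249, 249, 249, 249, 250, 250, 250, 249, 249, 249, 249, 249, 249, 249, 243, 210, 179, 164, 179, 203, 212, 198, 197, 219, 212, 141, 97, 109, 126, 137, 137, 130, 120, 118, 108, 105, 103, 102, 99, 92, 88, 89, 91, 92, 92, 92, 92, 92, 94, 93, 93, 93, 92, 92, 92, 92, 92, 93, 84, 64, 48, 45, 45, 44, 43, 43, 43, 41, 43, 43, 43]
```

```bash
python3 -m inch '[[[-0.03,0,0],0,1],[[-0.03,0,0],0,1],[[0,0,-0.02],0,1],[[0,0,-0.03],0,1],[[0,0,-0.04],0,1],[[0,0,-0.05],0,1],[[0,0,-0.06],0,1],[[0,0,-0.08],0,1],[[0,0,-0.1],0,1],[[0,0,-0.1],0,1]]'
python3 look.py s14 scene battery bail_hinge; python3 -c "
from h import *
s=env.state();print(s['ft_force'].round(1),s['moment'].round(2))"
```

```text
t: 44.2
eef_pos: [452.3, 195.3, 182.2]
tcp_rot: [3.141, 0.0, -3.088]
ft_force: [-0.1, 0.1, -0.4]
opening: 0.165
grip_force: 30.0
battery [([254.4, 250.9], 0.7, [431.0, 175.0])]
bail_hinge [([237.9, 249.6], 0.89, [428.0, 175.0]), ([277.3, 473.6], 0.29, [583.0, -380.0])]
[ 0.1  0.7 -1.3] [0.01 0.07 0.01]
```

```bash
python3 -m inch '[[[-0.04,-0.1,-0.4],0,1],[[-0.04,-0.5,-0.4],0,1],[[-0.04,-0.7,-0.3],0,1],[[-0.04,-0.7,0],0,1],[[-0.04,-0.7,0],0,1],[[-0.04,-0.7,0],0,1],[[-0.04,-0.7,0],0,1],[[-0.04,-0.7,0],0,1],[[-0.04,-0.7,0],0,1],[[-0.04,-0.7,0],0,1]]'
python3 go.py 508 -368.4 246 3.221 10
```

```text
t: 45.6
eef_pos: [495.9, -176.3, 247.5]
tcp_rot: [3.141, -0.0, -3.089]
ft_force: [1.0, 0.2, -0.6]
opening: 0.168
grip_force: 30.0
from [ 495.9 -176.3  247.5] -3.089 row [ 0.001 -0.321] 0.002 turn -0.03
```

```bash
python3 -m inch '[[[0,-0.6,0],-0.03,1],[[0,-0.6,0],-0.03,1],[[0,-0.55,0],-0.03,1],[[0,-0.5,0],-0.03,1],[[0,-0.4,0],-0.03,1],[[0,-0.3,0],-0.03,1],[[0,-0.15,0],-0.03,1],[[0,-0.07,0],-0.03,1],[[0,-0.03,0],-0.03,1],[[0,0,0],-0.03,1]]'
python3 go.py 508 -368.4 246 3.221 10
python3 look.py s15 scene stand_slot hook; python3 look.py w15 wrist stand_slot hook battery
```

```text
t: 46.85
eef_pos: [507.5, -366.2, 247.8]
tcp_rot: [3.141, 0.0, -3.062]
ft_force: [-0.2, 0.6, -1.3]
opening: 0.168
grip_force: 30.0
from [ 507.5 -366.2  247.8] -3.062 row [-0.001 -0.004] 0.003 turn 0.001
stand_slot [([284.9, 456.1], 0.79, [504.0, -369.0])]
hook [([256.6, 455.6], 0.94, [764.0, -264.0]), ([342.9, 443.6], 0.82, [382.0, -403.0])]
stand_slot [([218.8, 319.9], 0.6, [508.0, -366.0]), ([310.4, 320.5], 0.27, [606.0, -358.0])]
hook [([238.4, 320.1], 0.94, [548.0, -363.0]), ([93.8, 297.7], 0.81, [391.0, -399.0]), ([76.0, 462.3], 0.61, [360.0, -228.0])]
battery [([309.6, 316.8], 0.22, [638.0, -360.0])]
```

```bash
python3 -m inch '[[[-0.005,-0.035,0.05],0,1],[[0,0,0.1],0,1],[[0,0,0.15],0,1],[[0,0,0.15],0,1],[[0,0,0.15],0,1],[[0,0,0.15],0,1],[[0,0,0.12],0,1],[[0,0,0.1],0,1],[[0,0,0.05],0,1],[[0,0,0],0,1]]'
python3 go.py 508 -368.4 101 3.221 10
python3 - <<'E'
from h import *
import pickle
p=eyes.read_camera('wrist');P=np.array(env.state()['eef_pos'])
print(proj(p,[[508,-368.8,75],[508-17,-370.2,75],[P[0]-14,P[1],P[2]-85]]).round(1))
for t in ('stand_slot','hook'):print([(np.round(r['centre'],1),round(r['score'],2)) for r in eyes.spot_point(t,p)[:2]])
# slot/foot lateral position near the visible slot end: column centre of dark slot vs steel
g=p['pixels'].astype(int)
for r in range(200,236,4): print(r,[ '%d,%d,%d'%tuple(g[r,c]) for c in range(304,338,3)])
E
```

```text
t: 48.45
eef_pos: [507.9, -368.6, 186.4]
tcp_rot: [3.141, -0.0, -3.062]
ft_force: [-0.5, -0.7, -1.7]
opening: 0.165
grip_force: 30.0
from [ 507.9 -368.6  186.4] -3.062 row [-0.  0.] 0.142 turn -0.0
[[235.8 319.7]
 [215.1 319.7]
 [227.2 321.4]]
[(array([235.5, 320.3]), 0.79)]
[(array([237.4, 321.2]), 0.86), (array([ 86.1, 299. ]), 0.68)]
200 ['179,131,90', '180,131,90', '185,135,94', '185,137,93', '179,132,91', '176,130,89', '171,126,84', '171,125,86', '174,127,87', '183,133,90', '188,137,94', '185,137,92']
204 ['176,130,89', '179,132,93', '186,136,93', '184,136,91', '185,133,89', '183,133,90', '179,131,89', '178,131,90', '170,125,86', '179,130,89', '182,135,94', '187,136,93']
208 ['180,132,90', '181,134,93', '181,133,89', '185,135,91', '186,136,92', '185,136,91', '181,134,91', '175,129,88', '170,126,86', '172,129,89', '178,132,89', '182,134,89']
212 ['176,130,91', '172,128,86', '161,119,82', '163,120,82', '167,123,84', '169,123,83', '170,125,86', '163,120,80', '164,120,83', '166,125,83', '175,129,86', '186,137,91']
216 ['177,131,88', '174,128,88', '157,116,82', '162,118,83', '172,127,85', '164,121,83', '160,118,79', '157,113,79', '157,116,81', '163,120,80', '179,131,91', '188,139,96']
220 ['176,131,91', '175,125,85', '152,110,76', '162,120,81', '173,128,90', '165,121,84', '160,118,81', '155,114,77', '152,110,74', '165,121,82', '178,131,90', '185,135,90']
224 ['178,131,88', '175,127,90', '154,114,78', '164,120,85', '169,127,89', '117,103,87', '137,109,84', '155,113,77', '157,117,80', '161,118,80', '180,131,91', '186,137,94']
228 ['178,130,88', '175,128,87', '154,113,79', '159,115,78', '150,119,89', '138,129,117', '132,117,104', '157,114,77', '156,117,80', '163,122,81', '179,130,88', '186,136,93']
232 ['177,130,89', '174,126,85', '153,112,75', '152,110,75', '150,119,88', '138,129,118', '127,115,103', '146,108,75', '155,116,77', '167,121,85', '176,132,87', '186,136,93']
```

```bash
python3 -m inch '[[[0,0,0.05],0,1],[[0,0,0.05],0,1],[[0,0,0.05],0,1],[[0,0,0.05],0,1],[[0,0,0.05],0,1],[[0,0,0.05],0,1],[[0,0,0.05],0,1],[[0,0,0.06],0,1],[[0,0,0.07],0,1],[[0,0,0.08],0,1]]'
python3 go.py 508 -368.4 101 3.221 10
```

```text
t: 49.85
eef_pos: [507.9, -368.7, 152.6]
tcp_rot: [3.142, 0.0, -3.062]
ft_force: [-0.1, -0.0, -1.8]
opening: 0.162
grip_force: 30.0
from [ 507.9 -368.7  152.6] -3.062 row [-0.  0.] 0.086 turn -0.0
```

Inside the slot with no contact force. Continuing down.

```bash
python3 -m inch '[[[0,0,0.1],0,1],[[0,0,0.1],0,1],[[0,0,0.1],0,1],[[0,0,0.1],0,1],[[0,0,0.1],0,1],[[0,0,0.1],0,1],[[0,0,0.1],0,1],[[0,0,0.08],0,1],[[0,0,0.04],0,1],[[0,0,0.02],0,1]]'
```

```text
t: 51.1
eef_pos: [507.9, -368.6, 102.4]
tcp_rot: [3.141, 0.0, -3.062]
ft_force: [0.3, 0.4, -1.4]
opening: 0.166
grip_force: 30.0
```

```bash
python3 -m inch '[[[0,0,0.01],0,1],[[0,0,0.01],0,1],[[0,0,0],0,1],[[0,0,0],0,0.6],[[0,0,0],0,0.2],[[0,0,0],0,-0.2],[[0,0,0],0,-0.5],[[0,0,0],0,-0.8],[[0,0,0],0,-1],[[0,0,0],0,-1]]'
```

```text
t: 52.35
eef_pos: [507.9, -368.6, 101.2]
tcp_rot: [3.141, 0.0, -3.062]
ft_force: [-0.9, 0.7, -0.6]
opening: 0.772
grip_force: 0.0
```

```bash
python3 -m inch '[[[0,0,-0.05],0,-1],[[0,0,-0.1],0,-1],[[0,0,-0.2],0,-1],[[0,0,-0.3],0,-1],[[0,0,-0.3],0,-1],[[0,0,-0.3],0,-1],[[0,0,-0.3],0,-1],[[0,0,-0.2],0,-1],[[0,0,-0.1],0,-1],[[0,0,0],0,-1]]'
python3 look.py s16 scene hook_grip battery bail_hinge filler; python3 look.py d16 side hook_grip battery bail_hinge; python3 look.py w16 wrist hook_grip
python3 - <<'E'
from h import *
import pickle
for f in ('s','d','w'):
    p=pickle.load(open(f+'16.pkl','rb'));print(f,'expected grip,batt,hinge',proj(p,[[508,-368.6,118],[443,195,6],[443,195,56]]).round(1).tolist())
a,b=[pickle.load(open(f+'16.pkl','rb')) for f in 'sd']
for t in ('bail_hinge','battery'):
    print(t,tri([(a,eyes.spot_point(t,a)[0]['centre']),(b,eyes.spot_point(t,b)[0]['centre'])]))
E
```

```text
t: 53.6
eef_pos: [507.9, -368.7, 212.5]
tcp_rot: [-3.141, 0.0, -3.062]
ft_force: [0.7, -0.3, 0.4]
opening: 1.004
grip_force: 0.0
hook_grip [([295.6, 451.2], 0.84, [386.0, -405.0]), ([268.7, 459.8], 0.77, [502.0, -374.0])]
battery [([252.3, 250.4], 0.75, [439.0, 185.0]), ([291.2, 485.2], 0.53, [624.0, -400.0]), ([238.1, 250.2], 0.25, [504.0, 245.0])]
bail_hinge [([236.0, 250.8], 0.64, [438.0, 180.0]), ([309.3, 499.4], 0.63, [485.0, -477.0])]
filler []
hook_grip [([187.9, 369.3], 0.75, [497.0, -341.0])]
battery [([304.4, 317.0], 0.77, [439.0, 197.0])]
bail_hinge [([290.6, 316.7], 0.67, [434.0, 206.0]), ([222.2, 348.3], 0.6, [507.0, -184.0])]
hook_grip [([75.0, 287.2], 0.94, [393.0, -400.0]), ([244.1, 320.3], 0.58, [510.0, -368.0])]
s expected grip,batt,hinge [[267.0, 458.7], [252.7, 248.6], [236.0, 247.9]]
d expected grip,batt,hinge [[184.4, 369.0], [305.4, 315.9], [289.5, 315.4]]
w expected grip,batt,hinge [[242.1, 319.9], [191.9, 866.8], [200.5, 947.1]]
bail_hinge (array([444.45747049, 189.26251731,  53.10842889]), [4.3, 4.3])
battery (array([443.17354579, 189.8129294 ,   7.42503899]), [1.5, 1.5])
```

```bash
python3 -c "
from cell import env
print(env.job_done())"
```

```text
the job is handed in; nothing more can be done
None
```

I handed the job in at about 54 s: the cartridge stands upright near the middle of the small tray, and the puller is back in its slot in the stand. That comes from camera measurements and wrist force readings up to about 8 N, taken only at the end of each move; the judge's verdict was not shown, and I did not re-measure the filler or the bystanders at the end.

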